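# Weigh out the soap and hold the sprung dosing drawer open

### The job

Weigh out soap for the next wash: lay soap bars from the board on the scale's pan, one at a time, until the pan's pointer has come down to the mark on its post or just past it, using no more bars than that takes. Then pull the spring-closed drawer of the white dosing cabinet out by its handle until its pointer is level with the mark on the rail, and finish while still holding it there, so that I can tip the soap in; do not let go. Leave everything else on the table where it is.

Things in the scene. Friction and masses are not known exactly. Their poses are not given: they have to be found in the camera images.
- scale: White spring scale fixed to the table: base 200 (x) x 220 (y) x 50 mm. Origin: centre of its underside; z up. A post of 12 x 12 mm stands on its +x edge, up to 134 mm above the table, and carries the mark clip.
- pan: Flat steel pan of the scale, 120 (its x) x 200 (its y) x 6 mm, no rim, axes parallel to the scale's. Origin: centre of its underside (its top is 6 mm above); empty, the underside is 100 mm above the table. It moves only up and down on a spring, sinking about 18 mm for each soap bar (travel 52 mm), and settles within a second.
- pan_pointer (a point): End of the thin black pointer blade on the pan's +x edge (100 mm from the pan's centre, at the level of its underside); it moves up and down with the pan, beside the mark.
- scale_mark (a point): Tip of the thin black mark blade on the black clip on the scale's post, next to the pointer. The clip is fixed; its height differs from case to case. Pointer lower than this: the mark is reached.
- board: Wooden board fixed to the table, 220 (x) x 190 (y) x 10 mm, on which the four soap bars lie in two rows of two. Origin: centre of its underside.
- soap1: Off-white soap bar, 60 (its x) x 44 (its y) x 38 mm, about 100 g; all four are alike. Origin: centre of its underside, z up.
- soap2: Off-white soap bar, 60 (its x) x 44 (its y) x 38 mm, about 100 g; all four are alike. Origin: centre of its underside, z up.
- soap3: Off-white soap bar, 60 (its x) x 44 (its y) x 38 mm, about 100 g; all four are alike. Origin: centre of its underside, z up.
- soap4: Off-white soap bar, 60 (its x) x 44 (its y) x 38 mm, about 100 g; all four are alike. Origin: centre of its underside, z up.
- dispenser: White dosing cabinet fixed to the table, 200 (x) x 180 (y) x 100 mm tall. Origin: centre of its underside. The drawer comes out of its -x face, along its own -x. A horizontal aluminium rail (10 x 10 mm, top 83 mm above the table, 100 mm to the -y side of the cabinet's middle) runs forward beside the drawer and carries the rail clip.
- drawer: Grey-fronted drawer of the cabinet, which a spring pulls shut (3 N when shut, about 0.5 N more for each 10 mm; travel 115 mm; it snaps back when let go). Same axes as the cabinet; closed, its origin is at the cabinet's origin; opening moves it along its -x.
- drawer_handle (a point): Middle of the drawer's round steel bar handle: 12 mm thick, 100 mm long along the drawer's y, 74 mm above the table, 45 mm in front of the drawer's face (39 mm free gap), 26 mm below the cabinet's top. It can be pinched from above with the fingers closing along the drawer's x, one finger in the gap.
- drawer_pointer (a point): Top of the thin black upright pointer blade (top 108 mm above the table) on the drawer front's -y edge; it moves with the drawer along the rail.
- rail_mark (a point): Top of the thin black upright blade (24 mm tall, top 108 mm above the table) on the black clip on the rail: the mark for the drawer; its axes are the cabinet's. The clip is fixed; it stands 50 to 85 mm in front of the pointer of the closed drawer, different from case to case. At the mark, pointer and blade stand side by side at the same place along the cabinet's x.
- bottle: Bystander, to be left alone: white bottle, 66 mm across, 190 mm tall. Origin: centre of its underside.
- jar: Bystander, to be left alone: clear jar with a wooden lid, 84 mm across, 120 mm tall. Origin: centre of its underside.
- mug: Bystander, to be left alone: terracotta mug, 80 mm across, 90 mm tall. Origin: centre of its underside.
- brush: Bystander, to be left alone: wooden hand brush lying on the table. Origin: in the middle of its length.
- tin: Bystander, to be left alone: small aluminium tin, 40 mm across, 50 mm tall. Origin: centre of its underside.
- pegbox: Bystander, to be left alone: cardboard box 55 x 80 x 35 mm. Origin: centre of its underside.
- tray: Bystander, to be left alone: open wooden tray 160 x 120 x 60 mm. Origin: centre of its underside.
Not all that is in view belongs to the job. Leave any turquoise look-alike of the soap2 alone. What is shaped like the soap4 but green is not meant.

How it is judged (in metres and radians):
On the way, in this order (a step that is already met when the one before it is completed fails the run):
1. just enough soap bars lie on the pan to bring its pointer down to the mark, with the hand off (z of pan_pointer in the frame of scale_mark between -0.0215 and 0.0025 m and contact force between each of the fingers, the arm and pan below 0.1 N and contact force between the fingers and soap1 below 0.1 N and contact force between the fingers and soap2 below 0.1 N and contact force between the fingers and soap3 below 0.1 N and contact force between the fingers and soap4 below 0.1 N), for 0.4 s.
2. the drawer is pulled out to the rail mark and held there by the fingers (x of drawer_pointer in the frame of rail_mark between -0.005 and 0.005 m and contact force between the fingers and drawer above 2 N and linear speed of drawer below 0.02 m/s and contact force between drawer and soap1 below 0.1 N and contact force between drawer and soap2 below 0.1 N and contact force between drawer and soap3 below 0.1 N and contact force between drawer and soap4 below 0.1 N), for 0.3 s.
At the end, for the whole second after the job is handed in: Fewest bars on the pan, hand off: pan pointer at most 2.5 mm above and 21.5 mm (one bar and a little) below its mark. Drawer pointer within 5 mm of the rail mark along the cabinet's x, at rest, held by the fingers (over 2 N), no soap against the drawer (all of step 1 and all of step 2); the arm keeps its last pose, push and grip.
It fails at once if a bystander is moved by more than 30 mm (distance of any of bottle, jar, mug, brush, tin, pegbox, tray from where it was at the start of the episode above 0.03 m).
It also fails if it takes over 67 s, if anything falls off the work surface, if the arm or the gripper's body presses on something with over 40 N, if the wrist force passes 120 N, or if a joint passes its speed limit or range.

### The arm

A 7-joint arm with a two-finger parallel gripper is mounted at the origin on the work surface. World frame = base frame: x ahead of the robot, y to its left, z up, the work surface at z = 0. Lengths are in mm, angles in rad, forces in N, time in s.
With the tool pointing down it reaches from about 400 to 875 mm from the base axis. Payload 4.4 kg.
Tool frame: the origin (TCP) lies at the very end of the fingers, on their centre line; the grasp point (between the pads) lies 19 mm behind it; z points along the fingers, y is the line along which they close (so a half turn about z gives the same grasp; the last joint's range is limited). The gripper opens to 85 mm and grips with 20 to 120 N. Pads are 22 mm wide; open, the fingers measure 114 mm over their backs; the gripper's body (76 mm by 85 mm) begins 54 mm behind the grasp point. The pads swing forward as they close: fully open they stand 13 mm farther back than shut.
Start: joints at [-1.325, 0.628, 0.038, 1.517, -0.027, 0.996, -0.02], TCP at [199.378, 618.681, 231.313] pointing down, gripper open.
Joint ranges: [-3.06, 3.06], [-0.37, 2.12], [-1.25, 1.32], [0.18, 2.47], [-1.1, 4.24], [0.23, 1.98], [-2.94, 2.94]. Speed limits (rad/s): [2.57, 2.57, 3.14, 3.14, 3.14, 3.14, 3.14].

### API

Orientations are given as [roll, pitch, yaw] about the fixed x, y, z axes, in that order (R = Rz(yaw) Ry(pitch) Rx(roll)).
In Python, from cell import status, get_image, ctrl, models gives the robot as it stands.
- The arm moves only by the shell command python3 -m handwheel 'ROWS' [OPENING]. ROWS is JSON, a list of rows, each an object with "delta_pos": the shift along the world's x, y, z in cm, a list of three; "yaw": the turn about the world's z in rad. A call has 1 to 10 rows; each row shifts and turns the commanded pose from where the row before left it; what a row does not reach is not made up. A row lasts 1/12 s, in which the tool goes at most 41.7 mm and 7.16 degrees, less where a joint would pass 70% of its speed; a pose out of reach is approached as far as the arm can. A call is refused whole if a number of a shift passes 4.17 or a number of a turn 0.125, either way. A call with a gripper value outside its range is refused whole. OPENING is the opening, from -1 (shut) to 1 (fully open), set as the call begins (- or left out, the last holds). The fingers move at their own pace and stop on an object; the grip force is fixed at half the most. Time passes only in rows, so rows that do not move let the fingers close. It gives the time, the measured TCP pose, the force, the opening and the grip force at its end, in the units of the state.
- status.read_state(): the state, without advancing time (a new reading comes with each control period).
- get_image(name): name is "scene" or "top" or "wrist"; returns a dict with "color" (400x640x3 uint8, red, green, blue), "z_map" (400x640 float32, mm along the optical axis (not along the pixel's ray), 0 where there is no reading), "fx", "fy", "cx", "cy" (pixels), "k1" (the pictures are not rectified: a ray, as slopes to the right and down, at radius r is drawn at 1 + k1 r^2 times it, then the intrinsics apply), "position" and "rotation" of the camera in the world; the wrist camera has in their place "hand_eye" (4x4, takes a point from camera to tool coordinates, whose origin is the TCP and whose axes are the flange's). Camera axes: x right, y up, looking along -z (the intrinsics and any distortion apply to the point x, -y, -z); pixel columns grow to the right and rows downward; lengths in mm; the calibration is good to about 2 mm. A picture is of the moment at which its call begins: read the wrist's pose just before it.
- ctrl.finish_job(): hands the job in; it is judged then, once.
Trained networks look in a picture, given as the dict that the camera call returned (one of the last four; its "shot" number tells which), for a name from the list of things; names that differ only in an ending like _2 or _b are one class to them, and where a whole thing is asked for, a point or a joint stands for the part that bears it (a point fixed in the world has none). Each returns a list of dicts, best first, with "score" (0 to 1); they miss things now and then, are a little off and sometimes report something else, mostly with a low value. They report only what shows in the picture. A call takes as long as a camera call. They do not tell look-alikes from the thing itself.
- models.boxes_of(picture, name): "rect" ([left, top, right, bottom] in pixels, round what is visible of it).
The state is a dict: "clock": time; "qpos": joint angles; "qd": joint speeds; "tau": joint torques, N m; "eef_pos": TCP position; "tool_rot": TCP orientation; "force": force on the tool from outside, world axes, zero at the start; "torque": the same for the moment, N m; "width": finger opening in mm; "gripper_force": force on a finger pad.
Only numpy, scipy, OpenCV 4.12 (cv2) and the standard library are available. Lean on these libraries where they do the work, as an engineer would, in place of code of your own. Each camera call takes 0.05 s, during which the arm holds its last target. There are 200 camera calls.

## Working session

There is one attempt and no reset: what is moved stays moved. The work goes in short steps, Python scripts to look and compute and a shell command to move; the robot and the scene stay as the last step left them, time stands still between calls to the robot, and variables do not carry over. Pictures are saved under pics/ and viewed, at most 10 in all, crops included, and the job is handed in when it is done.

```bash
ls; mkdir -p pics; cat > h.py <<'E'
import numpy as np, cv2
from cell import status, get_image, ctrl, models
from scipy.spatial.transform import Rotation as R
def cloud(p, pose=None):
    h,w=p["z_map"].shape
    u,v=np.meshgrid(np.arange(w),np.arange(h))
    K=np.array([[p["fx"],0,p["cx"]],[0,p["fy"],p["cy"]],[0,0,1.]])
    xd=(u-p["cx"])/p["fx"]; yd=(v-p["cy"])/p["fy"]
    x,y=xd.copy(),yd.copy()
    for _ in range(8):
        f=1+p["k1"]*(x*x+y*y); x=xd/f; y=yd/f
    z=p["z_map"]
    P=np.stack([x*z,-y*z,-z],-1)
    if "hand_eye" in p:
        H=np.array(p["hand_eye"]); P=P@H[:3,:3].T+H[:3,3]
        P=P@R.from_euler('xyz',pose["tool_rot"]).as_matrix().T+np.array(pose["eef_pos"])
    else: P=P@np.array(p["rotation"]).T+np.array(p["position"])
    P[z<=0]=np.nan
    return P
def save(p,name): cv2.imwrite("pics/"+name,p["color"][:,:,::-1])
E
python3 - <<'E'
from h import *
s=status.read_state(); print(s)
for n in ["scene","top"]:
    p=get_image(n); save(p,n+".png"); np.savez("pics/"+n+".npz",P=cloud(p),c=p["color"])
    print(n,p["position"],p["k1"],np.array(p["rotation"]).shape)
    P=cloud(p)
    for o in ["soap1","scale","pan","pan_pointer","scale_mark","board","dispenser","drawer","drawer_handle","drawer_pointer","rail_mark"]:
        for b in models.boxes_of(p,o)[:6]:
            l,t,r,bb=[int(round(x)) for x in b["rect"]]
            print(o,round(b["score"],2),l,t,r,bb,np.round(P[min((t+bb)//2,399),min((l+r)//2,639)]))
E
```

```text
pics
{'clock': 0.0, 'qpos': array([-1.32479333,  0.62935397,  0.03843376,  1.51838277, -0.02699618,
        0.99630071, -0.01998508]), 'qd': array([-6.00511201e-04, -1.26447789e-03, -2.87138756e-04,  3.31464013e-04,
       -1.62566105e-03,  1.48347606e-03, -3.78501901e-05]), 'tau': array([ 2.51039637e-06, -5.63406122e+01,  1.22614246e+00, -1.93452662e+01,
        1.09440248e-02,  1.04180185e-02, -3.96214219e-06]), 'eef_pos': array([199.1783772 , 618.06343697, 230.37914352]), 'tool_rot': array([-3.13966580e+00,  2.45902722e-05,  2.82981298e+00]), 'force': array([ 0.04610834, -0.01903151,  0.35954254]), 'torque': array([ 0.03933945, -0.04141946,  0.02095077]), 'gripper_force': 0.0, 'width': 85.58154479472822}Traceback (most recent call last):
  File "<stdin>", line 4, in <module>
  File "h.py", line 17, in cloud
    else: P=P@np.array(p["rotation"]).T+np.array(p["position"])
            ~~~~~~~~~~~~~~~~~~~~~~~~~~~^~~~~~~~~~~~~~~~~~~~~~~~
ValueError: operands could not be broadcast together with shapes (400,640) (3,)
```

```bash
sed -i 's/np.array(p\["rotation"\]).T/R.from_euler("xyz",p["rotation"]).as_matrix().T/' h.py
python3 - <<'E'
from h import *
for n in ["scene","top"]:
    p=get_image(n); save(p,n+".png"); P=cloud(p); np.savez("pics/"+n+".npz",P=P,c=p["color"])
    print(n,p["position"],p["rotation"],p["k1"],p["fx"])
    for o in ["soap1","scale","pan","pan_pointer","scale_mark","board","dispenser","drawer","drawer_handle","drawer_pointer","rail_mark"]:
        for b in models.boxes_of(p,o)[:6]:
            l,t,r,bb=[int(round(x)) for x in b["rect"]]
            print(o,round(b["score"],2),l,t,r,bb,np.round(P[min((t+bb)//2,399),min((l+r)//2,639)]))
a=cv2.imread("pics/scene.png");b=cv2.imread("pics/top.png")
E
```

```text
scene [ 956.40855089 -676.00504958 1140.14331541] [0.62313103 0.01122472 0.53720453] -0.09318422036123998 427.648579380645
soap1 0.92 270 233 294 255 [ 505. -198.   36.]
soap1 0.78 281 147 299 167 [334. 102.  36.]
soap1 0.75 290 199 310 214 [482. -62.  49.]
soap1 0.74 336 182 354 204 [579.  52.  51.]
soap1 0.73 344 112 400 155 [552. 283. 105.]
soap1 0.68 325 207 343 226 [592. -41.  48.]
scale 0.81 332 111 405 178 [564. 231. 106.]
pan 0.96 347 111 394 156 [546. 280. 105.]
pan_pointer 0.96 344 111 398 157 [552. 276. 106.]
pan_pointer 0.33 391 189 419 236 [788.  29. 127.]
board 0.77 283 178 364 236 [530.  -5.   8.]
dispenser 0.92 213 255 358 355 [ 641. -374.  104.]
drawer 0.64 246 255 286 312 [ 524. -316.    2.]
drawer_handle 0.65 244 261 290 314 [ 566. -351.   88.]
drawer_pointer 0.63 339 184 353 204 [582.  53.  46.]
drawer_pointer 0.56 244 256 287 312 [ 524. -320.    2.]
rail_mark 0.59 231 300 236 306 [ 515. -435.   88.]
rail_mark 0.58 280 178 365 236 [526.  -4.   5.]
top [ 354.30525516  -37.70221017 1497.09690993] [ 0.1361471   0.00347768 -1.5992612 ] -0.08793398591597007 412.1996583
[... 206 characters left out ...]
90 269 [323. 119.  40.]
soap1 0.51 313 180 329 200 [565. -38.  45.]
scale 0.84 196 166 266 233 [533. 268. 113.]
scale 0.15 286 180 299 202 [564.  65.  51.]
pan 0.84 194 167 260 220 [556. 285. 101.]
pan_pointer 0.71 198 171 256 224 [542. 284. 104.]
pan_pointer 0.59 452 173 504 228 [ 517. -615.    8.]
scale_mark 0.49 196 165 266 232 [538. 270. 107.]
scale_mark 0.38 379 188 425 205 [ 541. -336.   -3.]
board 0.97 278 174 338 241 [509.  10.  13.]
dispenser 0.92 372 129 438 221 [ 601. -330.  100.]
dispenser 0.36 254 148 282 168 [690. 151.  33.]
drawer 0.21 288 215 305 234 [447.  53.  46.]
drawer_handle 0.87 378 182 429 205 [ 551. -339.    4.]
drawer_pointer 0.88 377 184 432 204 [ 549. -344.   -4.]
```

View pics/top.png

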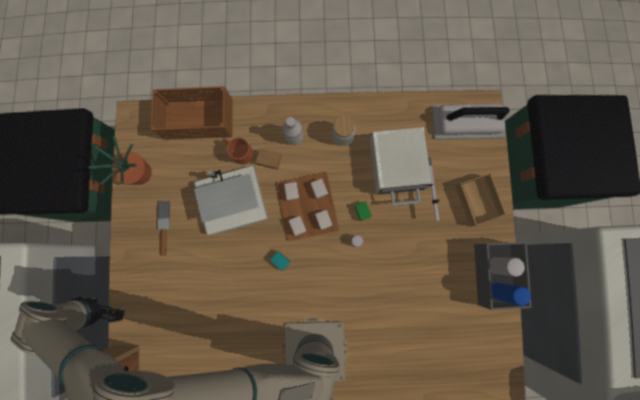

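View pics/scene.png

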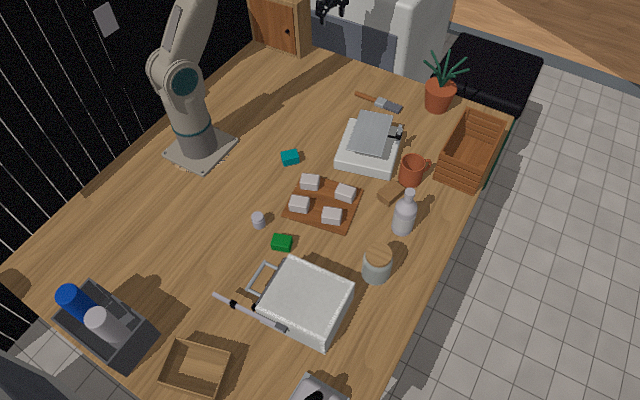

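```bash
cat > m.py <<'E'
from h import *
for n in ["top","scene"]:
    d=np.load(f"pics/{n}.npz"); P,c=d["P"],d["c"].astype(int)
    sat=c.max(-1)-c.min(-1)
    def rep(name,box,zlo,zhi,smax=60,vmin=0):
        x0,x1,y0,y1=box
        m=(P[...,0]>x0)&(P[...,0]<x1)&(P[...,1]>y0)&(P[...,1]<y1)&(P[...,2]>zlo)&(P[...,2]<zhi)&(sat<smax)&(c.max(-1)>vmin)
        k,l,st,ce=cv2.connectedComponentsWithStats(m.astype(np.uint8))
        for i in range(1,k):
            if st[i,4]>=40:
                Q=P[l==i]; r=cv2.minAreaRect(Q[:,:2].astype(np.float32))
                print(n,name,st[i,4],"c",np.round(r[0]),"sz",np.round(r[1]),"ang",round(r[2],1),"z",np.round(np.percentile(Q[:,2],[10,50,90])),"med",np.round(np.median(Q,0)))
    rep("soap",(380,640,-110,120),36,60,40,130)
    rep("pan",(440,660,160,380),92,120,40)
    rep("cab",(500,800,-480,-240),90,112,40)
    rep("rail",(400,620,-500,-240),60,115,60)
top=cv2.imread("pics/top.png"); s=cv2.imread("pics/scene.png")
f=lambda i,a,b,c,d:cv2.resize(i[b:d,a:c],(400,300),interpolation=cv2.INTER_CUBIC)
cv2.imwrite("pics/crops.png",np.vstack([np.hstack([f(top,262,172,382,262),f(s,260,140,380,260)]),np.hstack([f(top,365,120,455,230),f(s,205,250,305,340)])]))
E
python3 m.py
```

```text
top soap 178 c [574. -32.] sz [56. 40.] ang 20.1 z [44. 48. 52.] med [572. -32.  48.]
top soap 178 c [566.  67.] sz [57. 40.] ang 8.8 z [45. 48. 52.] med [567.  65.  48.]
top soap 182 c [460. -45.] sz [56. 40.] ang 17.6 z [43. 48. 52.] med [461. -45.  48.]
top soap 188 c [442.  48.] sz [57. 41.] ang 22.0 z [44. 49. 52.] med [443.  48.  49.]
top pan 2012 c [560. 293.] sz [164. 200.] ang 13.8 z [103. 106. 110.] med [540. 287. 106.]
top cab 2803 c [ 661. -326.] sz [211. 182.] ang 4.0 z [ 96. 100. 104.] med [ 661. -326.  100.]
top rail 1388 c [ 531. -342.] sz [177. 204.] ang 0.1 z [ 78.  97. 103.] med [ 574. -340.   97.]
scene soap 210 c [447.  47.] sz [59. 47.] ang 21.5 z [41. 47. 50.] med [449.  42.  47.]
scene soap 217 c [572.  65.] sz [57. 45.] ang 8.4 z [42. 48. 51.] med [574.  61.  48.]
scene soap 222 c [466. -47.] sz [58. 45.] ang 19.6 z [43. 47. 50.] med [468. -50.  47.]
scene soap 240 c [579. -34.] sz [56. 46.] ang 21.1 z [42. 47. 51.] med [580. -37.  47.]
scene pan 1558 c [564. 292.] sz [165. 208.] ang 13.9 z [103. 106. 109.] med [547. 280. 106.]
scene cab 4860 c [ 669. -329.] sz [209. 184.] ang 2.0 z [ 98. 100. 103.] med [ 672. -334.  100.]
scene rail 1909 c [ 534. -342.] sz [171. 204.] ang 0.0 z [ 79.  98. 102.] med [ 584. -355.   98.]
```

View pics/crops.png

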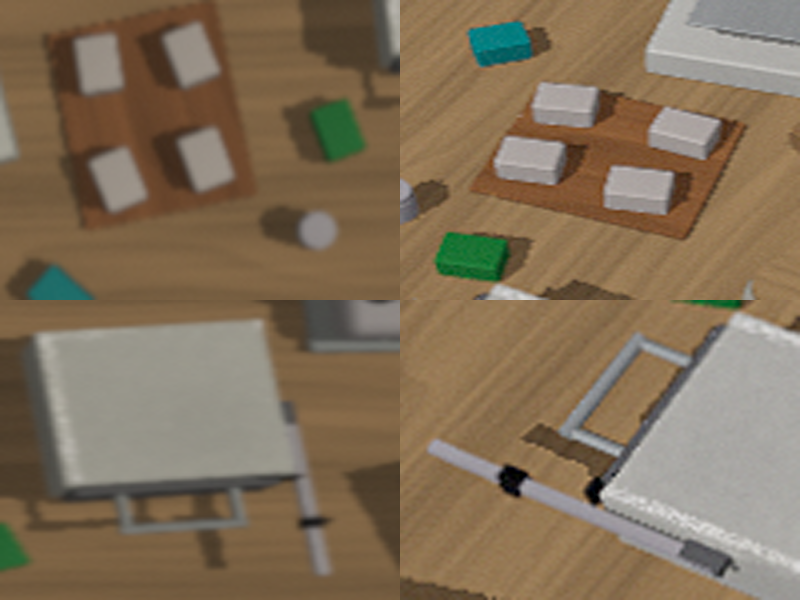

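Crops confirm: the four off-white bars on the wooden board are the soaps. Turquoise (280,261) and green (362,211) in top are the look-alikes and stay. Moving above the bar nearest the scale (568,66).

```bash
r='';python3 -m handwheel '[{"delta_pos":[2.2,-3.3,0],"yaw":0.03},{"delta_pos":[2.2,-3.3,0],"yaw":0.03},{"delta_pos":[2.2,-3.3,0],"yaw":0.03},{"delta_pos":[2.2,-3.3,0],"yaw":0.03},{"delta_pos":[2.2,-3.3,0],"yaw":0.03},{"delta_pos":[2.2,-3.3,0],"yaw":0.03},{"delta_pos":[2.2,-3.3,0],"yaw":0.03},{"delta_pos":[2.2,-3.3,0],"yaw":0.03},{"delta_pos":[2.2,-3.3,0],"yaw":0.03},{"delta_pos":[2.2,-3.3,0],"yaw":0.03}]' 1
python3 - <<'E'
from h import *
s=status.read_state(); p=get_image("wrist"); save(p,"w0.png"); P=cloud(p,s)
np.savez("pics/w0.npz",P=P,c=p["color"])
for o in ["pan_pointer","scale_mark","pan","soap1"]:
    for b in models.boxes_of(p,o)[:4]:
        l,t,r,bb=[int(round(x)) for x in b["rect"]]; print(o,round(b["score"],2),l,t,r,bb,np.round(P[min((t+bb)//2,399),min((l+r)//2,639)]))
E
```

```text
clock: 2.08
eef_pos: [420.3, 287.0, 231.6]
tool_rot: [3.141, 0.001, 3.131]
force: [1.2, 1.3, -0.3]
width: 85.5
gripper_force: 0.0
pan_pointer 0.81 224 231 420 354 [524. 289. 106.]
pan 0.77 228 234 422 355 [527. 293. 106.]
soap1 0.9 52 266 117 321 [563. -16.  46.]
soap1 0.79 127 262 181 311 [552.  78.  47.]
soap1 0.78 90 170 158 228 [438.  62.  47.]
soap1 0.78 123 60 199 126 [323. 118.  37.]
```

View pics/w0.png

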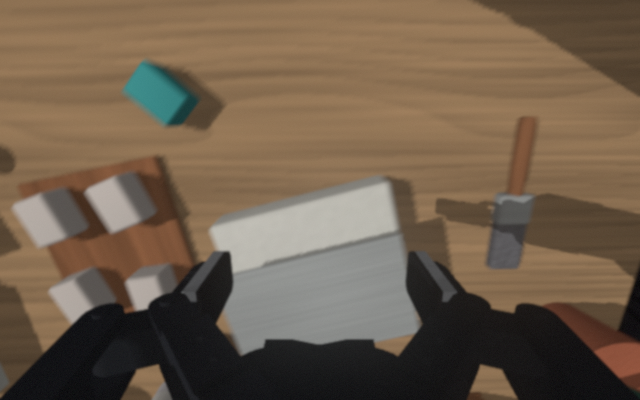

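```bash
python3 - <<'E'
from h import *
d=np.load("pics/scene.npz"); P,c=d["P"],d["c"].astype(int)
m=(c.max(-1)<70)&(P[...,2]>20)&(P[...,0]>560)&(P[...,0]<700)&(P[...,1]>240)&(P[...,1]<400)
for v,u in np.argwhere(m): print(u,v,np.round(P[v,u]),c[v,u])
s=cv2.imread("pics/scene.png")
cv2.imwrite("pics/c2.png",cv2.resize(s[100:160,350:430],(800,600),interpolation=cv2.INTER_NEAREST))
# soap from wrist
d=np.load("pics/w0.npz"); P,c=d["P"],d["c"].astype(int)
m=((c.max(-1)-c.min(-1))<45)&(P[...,2]>42)&(P[...,2]<55)&(c.max(-1)>110)&(P[...,1]<130)
k,l,st,_=cv2.connectedComponentsWithStats(m.astype(np.uint8))
for i in range(1,k):
  if st[i,4]>300:
    r=cv2.minAreaRect(P[l==i][:,:2].astype(np.float32)); print(np.round(r[0]),np.round(r[1]),r[2])
E
```

```text
396 133 [620. 331.  98.] [44 45 42]
401 133 [635. 341.  97.] [30 29 36]
396 134 [622. 328.  97.] [31 29 33]
401 134 [637. 335.  99.] [12 20 32]
388 135 [603. 303. 104.] [35 33 38]
389 135 [606. 304. 105.] [36 33 34]
390 135 [609. 307. 103.] [47 44 45]
396 135 [624. 325.  96.] [34 33 35]
397 135 [626. 328.  94.] [33 33 38]
398 135 [630. 326.  99.] [37 33 38]
399 135 [634. 326. 100.] [43 40 47]
400 135 [636. 329.  98.] [37 38 37]
401 135 [639. 332.  98.] [13  9 14]
388 136 [605. 299. 104.] [2 0 9]
389 136 [607. 302. 103.] [14 13 12]
390 136 [611. 302. 105.] [ 6  7 12]
391 136 [613. 306. 102.] [12  8 16]
392 136 [617. 304. 106.] [17 15 13]
393 136 [618. 311. 101.] [17 15 18]
394 136 [622. 311. 102.] [56 53 57]
395 136 [627. 307. 108.] [28 27 29]
396 136 [625. 322.  95.] [2 0 2]
397 136 [627. 328.  90.] [22 25 22]
398 136 [631. 326.  94.] [22 17 24]
399 136 [635. 325.  96.] [21 22 24]
389 137 [608. 301.  99.] [57 53 54]
390 137 [612. 302. 100.] [35 30 35]
391 137 [615. 302. 102.] [14 16 15]
392 137 [618. 302. 103.] [ 0  5 11]
393 137 [622. 302. 106.] [0 0 5]
394 137 [623. 309.  99.] [4 5 3]
395 137 [626. 309. 101.] [17 15 14]
396 137 [631. 307. 106.] [23 14 16]
397 137 [635. 305. 109.] [21 14 18]
398 137 [635. 314. 102.] [31 30 32]
399 137 [639. 314. 103.] [19 11 21]
400 137 [639. 326.  93.] [12 12 12]
395 138 [629. 304. 102.] [66 67 69]
396 138 [632. 304. 104.] [20 23 26]
397 138 [635. 305. 105.] [11 14  8]
398 138 [638. 309. 103.] [0 0 5]
399 138 [641. 308. 105.] [18 14 16]
400 138 [640. 324.  91.] [31 36 37]
397 139 [632. 318.  87.] [62 61 63]
398 139 [637. 312.  94.] [29 28 33]
399 139 [642. 309. 100.] [0 1 2]
[444.  49.] [60. 43.] 19.821697235107422
[463. -44.] [60. 43.] 18.365659713745117
[562.  67.] [49. 41.] 7.389886856079102
[572. -32.] [55. 44.] 23.95683479309082
```

View pics/c2.png

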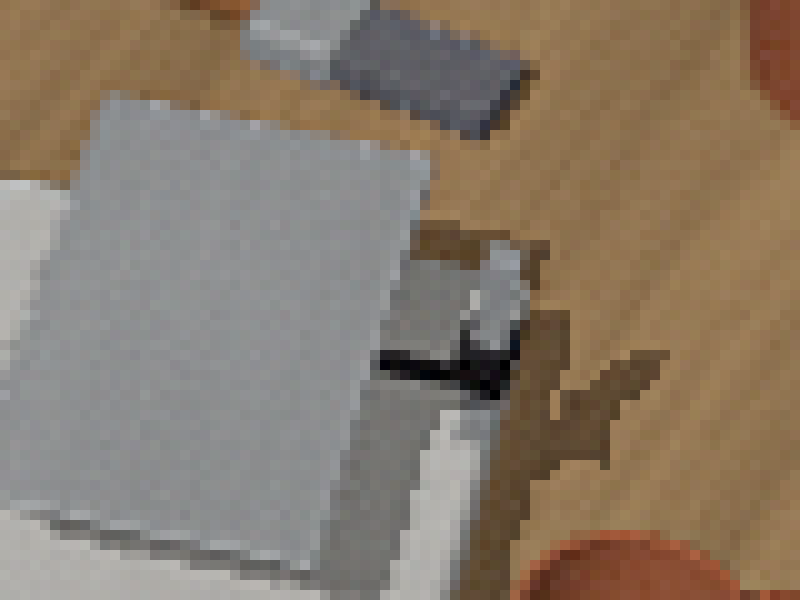

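The post crop shows pointer (400,365) running into the clip at (490,370), just below its level; the exact mark height will be checked after the first bar. Pick the first bar.

```bash
python3 -m handwheel '[{"delta_pos":[2.1,-3.14,0],"yaw":0.0225},{"delta_pos":[2.1,-3.14,0],"yaw":0.0225},{"delta_pos":[2.1,-3.14,0],"yaw":0.0225},{"delta_pos":[2.1,-3.14,0],"yaw":0.0225},{"delta_pos":[2.1,-3.14,-1],"yaw":0.0225},{"delta_pos":[2.1,-3.14,-2],"yaw":0.0225},{"delta_pos":[2.1,-3.14,-2],"yaw":0.0225},{"delta_pos":[0,0,-3.5]},{"delta_pos":[0,0,-3.5]},{"delta_pos":[0,0,-3.5]}]'
```

```text
schema error: expected keys delta_pos, yaw
```

```bash
python3 -m handwheel '[{"delta_pos":[2.1,-3.14,0],"yaw":0.0225},{"delta_pos":[2.1,-3.14,0],"yaw":0.0225},{"delta_pos":[2.1,-3.14,0],"yaw":0.0225},{"delta_pos":[2.1,-3.14,0],"yaw":0.0225},{"delta_pos":[2.1,-3.14,-1],"yaw":0.0225},{"delta_pos":[2.1,-3.14,-2],"yaw":0.0225},{"delta_pos":[2.1,-3.14,-2],"yaw":0.0225},{"delta_pos":[0,0,-3.5],"yaw":0},{"delta_pos":[0,0,-3.5],"yaw":0},{"delta_pos":[0,0,-1.5],"yaw":0}]'
```

```text
clock: 3.17
eef_pos: [562.9, 71.9, 93.3]
tool_rot: [3.14, -0.006, -2.994]
force: [-1.3, 0.3, 0.3]
width: 85.6
gripper_force: 0.0
```

```bash
python3 -m handwheel '[{"delta_pos":[0,0,-1],"yaw":0},{"delta_pos":[0,0,-1],"yaw":0},{"delta_pos":[0,0,-1],"yaw":0},{"delta_pos":[0,0,0],"yaw":0}]'
```

```text
clock: 3.5
eef_pos: [564.8, 71.5, 66.3]
tool_rot: [3.141, -0.001, -2.994]
force: [-0.8, 0.0, -0.6]
width: 85.4
gripper_force: 0.0
```

```bash
python3 -m handwheel '[{"delta_pos":[0.2,-0.45,-0.5],"yaw":0},{"delta_pos":[0,0,-2.2],"yaw":0},{"delta_pos":[0,0,-2.2],"yaw":0},{"delta_pos":[0,0,0],"yaw":0}]' && python3 -m handwheel '[{"delta_pos":[0,0,0],"yaw":0},{"delta_pos":[0,0,0],"yaw":0},{"delta_pos":[0,0,0],"yaw":0},{"delta_pos":[0,0,0],"yaw":0},{"delta_pos":[0,0,0],"yaw":0},{"delta_pos":[0,0,0],"yaw":0}]' -1
```

```text
clock: 3.83
eef_pos: [565.8, 65.3, 16.1]
tool_rot: [-3.141, -0.004, -2.996]
force: [-0.2, 0.8, 0.1]
width: 85.3
gripper_force: 0.0
clock: 4.33
eef_pos: [568.6, 66.2, 20.0]
tool_rot: [3.142, 0.003, -2.996]
force: [-0.1, 0.3, 6.5]
width: 43.2
gripper_force: 62.6
```

```bash
python3 -m handwheel '[{"delta_pos":[0,0,3.5],"yaw":0},{"delta_pos":[0,0,3.5],"yaw":0},{"delta_pos":[0,0,3.5],"yaw":0},{"delta_pos":[0,0,3.5],"yaw":0},{"delta_pos":[-0.94,3.92,0],"yaw":0.022},{"delta_pos":[-0.94,3.92,0],"yaw":0.022},{"delta_pos":[-0.94,3.92,0],"yaw":0.022},{"delta_pos":[-0.94,3.92,0],"yaw":0.022},{"delta_pos":[0,0,0],"yaw":0},{"delta_pos":[0,0,0],"yaw":0}]'
```

```text
clock: 5.17
eef_pos: [528.4, 226.6, 158.9]
tool_rot: [3.14, 0.001, -2.901]
force: [0.1, -1.1, -1.6]
width: 43.4
gripper_force: 61.6
```

```bash
python3 -m handwheel '[{"delta_pos":[0.2,-0.3,-1.5],"yaw":0},{"delta_pos":[0,0,-1.5],"yaw":0},{"delta_pos":[0,0,-1.1],"yaw":0},{"delta_pos":[0,0,0],"yaw":0},{"delta_pos":[0,0,0],"yaw":0}]' && python3 -m handwheel '[{"delta_pos":[0,0,0],"yaw":0},{"delta_pos":[0,0,0],"yaw":0},{"delta_pos":[0,0,0],"yaw":0},{"delta_pos":[0,0,0],"yaw":0}]' 0.5
```

```text
clock: 5.58
eef_pos: [531.6, 218.6, 117.0]
tool_rot: [-3.141, -0.001, -2.909]
force: [-0.5, -0.1, -0.7]
width: 42.9
gripper_force: 61.5
clock: 5.92
eef_pos: [532.2, 219.9, 118.0]
tool_rot: [3.141, 0.001, -2.908]
force: [0.2, 0.3, -0.1]
width: 63.8
gripper_force: 0.0
```

```bash
python3 -m handwheel '[{"delta_pos":[0,0,3],"yaw":0},{"delta_pos":[0,0,3],"yaw":0},{"delta_pos":[-1.47,-2.87,0],"yaw":0.022},{"delta_pos":[-1.47,-2.87,0],"yaw":0.022},{"delta_pos":[-1.47,-2.87,0],"yaw":0.022},{"delta_pos":[-1.47,-2.87,0],"yaw":0.022},{"delta_pos":[-1.47,-2.87,0],"yaw":0.022},{"delta_pos":[-1.47,-2.87,0],"yaw":0.022},{"delta_pos":[0,0,-3],"yaw":0},{"delta_pos":[0,0,0],"yaw":0}]' 1
python3 - <<'E'
from h import *
p=get_image("scene"); P=cloud(p); c=p["color"]
cv2.imwrite("pics/c3.png",cv2.resize(c[100:160,350:430,::-1],(800,600),interpolation=cv2.INTER_NEAREST))
print(np.nanmedian(P[125:135,370:380],axis=(0,1)))
E
```

```text
clock: 6.75
eef_pos: [441.0, 45.3, 145.4]
tool_rot: [3.141, -0.005, -2.78]
force: [-0.8, 0.0, -0.0]
width: 85.4
gripper_force: 0.0
[545.59300532 316.38916877  89.37280945]
```

View pics/c3.png

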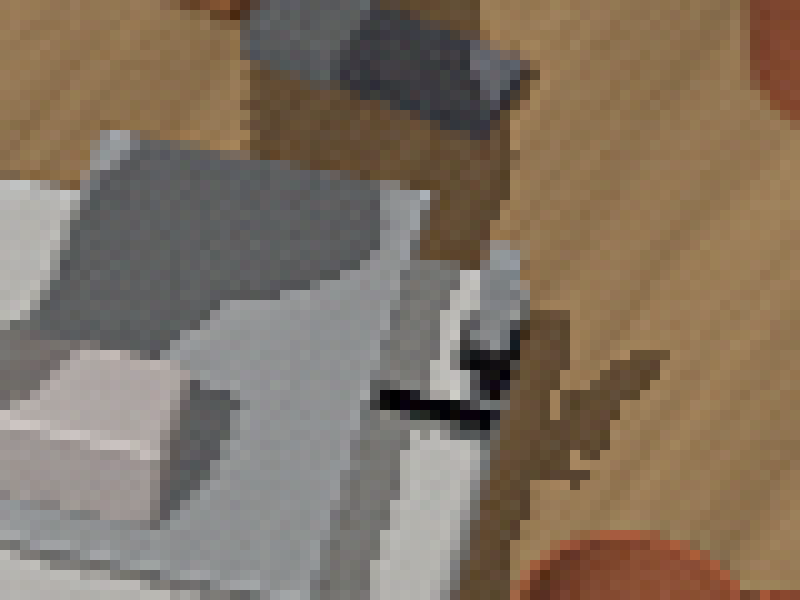

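Pan sank 17.5 mm; pointer (440,410) now looks below the clip (480,370), so one bar may already be enough. Need a close wrist look to measure the mark.

```bash
python3 -m handwheel '[{"delta_pos":[2.65,2.42,1.5],"yaw":0},{"delta_pos":[2.65,2.42,1.5],"yaw":0},{"delta_pos":[2.65,2.42,1.5],"yaw":0},{"delta_pos":[2.65,2.42,1.0],"yaw":0},{"delta_pos":[2.65,2.42,0],"yaw":0},{"delta_pos":[2.65,2.42,0],"yaw":0},{"delta_pos":[0,0,0],"yaw":0},{"delta_pos":[0,0,0],"yaw":0},{"delta_pos":[0,0,0],"yaw":0}]'
python3 - <<'E'
from h import *
s=status.read_state(); p=get_image("wrist"); save(p,"w1.png"); P=cloud(p,s); c=p["color"].astype(int)
np.savez("pics/w1.npz",P=P,c=p["color"]); print(np.round(p["hand_eye"],2))
for o in ["pan_pointer","scale_mark","pan"]:
    for b in models.boxes_of(p,o)[:3]: print(o,b)
c4=p["color"][120:320,380:620,::-1]
E
```

```text
clock: 7.55
eef_pos: [601.9, 193.6, 202.7]
tool_rot: [3.141, -0.001, -2.774]
force: [0.3, 0.2, -0.2]
width: 85.2
gripper_force: 0.0
[[  -0.      0.96    0.28   71.95]
 [   1.      0.      0.      0.51]
 [  -0.      0.28   -0.96 -142.07]
 [   0.      0.      0.      1.  ]]
pan_pointer {'rect': [322.4, 88.0, 571.2, 250.9], 'score': 0.66}
scale_mark {'rect': [443.7, 260.4, 463.3, 274.3], 'score': 0.59}
pan {'rect': [324.0, 88.3, 572.6, 249.7], 'score': 0.69}
pan {'rect': [287.3, 249.2, 369.8, 344.2], 'score': 0.17}
```

View pics/w1.png

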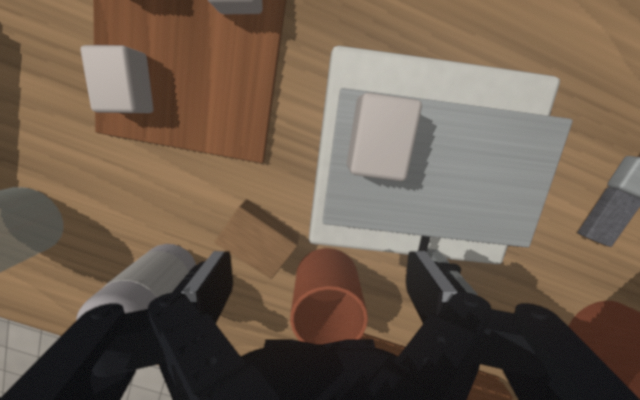

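```bash
python3 -m handwheel '[{"delta_pos":[2.4,0,0.3],"yaw":0},{"delta_pos":[2.4,0,0.3],"yaw":0},{"delta_pos":[2.4,0,0.3],"yaw":0},{"delta_pos":[0,0,0],"yaw":0},{"delta_pos":[0,0,0],"yaw":0},{"delta_pos":[0,0,0],"yaw":0}]'
python3 - <<'E'
from h import *
s=status.read_state(); p=get_image("wrist"); P=cloud(p,s); c=p["color"].astype(int)
np.savez("pics/w2.npz",P=P,c=p["color"])
for o in ["pan_pointer","scale_mark"]:
    for b in models.boxes_of(p,o)[:3]: print(o,b)
m=(c.max(-1)<75)&(P[...,2]>40)&(P[...,2]<150)&(P[...,0]>580)&(P[...,0]<680)&(P[...,1]>260)&(P[...,1]<370)
vu=np.argwhere(m); print(len(vu),vu.min(0),vu.max(0))
v0,u0=vu.min(0)-10; v0=max(v0,0)
crop=c[v0:v0+75,u0:u0+100,::-1].astype(np.uint8); cv2.imwrite("pics/c4.png",cv2.resize(crop,(800,600),interpolation=cv2.INTER_NEAREST)); print(u0,v0)
a=np.radians(13.9); 
for v,u in vu[::6]: 
    d=P[v,u,:2]-[541,287]; print(u,v,"pan xy",np.round([d@[np.cos(a),np.sin(a)],d@[-np.sin(a),np.cos(a)]]),round(P[v,u,2],1))
E
```

```text
clock: 8.25
eef_pos: [673.4, 192.4, 211.1]
tool_rot: [3.141, -0.002, -2.776]
force: [-0.1, -0.6, -0.2]
width: 85.6
gripper_force: 0.0
pan_pointer {'rect': [352.7, 2.0, 614.9, 205.5], 'score': 0.93}
pan_pointer {'rect': [456.6, 192.2, 497.3, 217.3], 'score': 0.41}
scale_mark {'rect': [455.2, 193.9, 495.3, 219.0], 'score': 0.84}
735 [165 445] [215 494]
435 155
455 165 pan xy [62. -3.] 85.4
461 165 pan xy [61.  2.] 85.7
460 166 pan xy [62.  2.] 85.4
456 167 pan xy [64. -2.] 85.7
462 167 pan xy [63.  4.] 84.5
459 168 pan xy [64.  1.] 85.5
456 169 pan xy [65. -1.] 85.5
462 169 pan xy [65.  4.] 85.1
459 170 pan xy [66.  1.] 86.4
455 171 pan xy [67. -2.] 85.8
461 171 pan xy [67.  3.] 85.9
458 172 pan xy [68.  1.] 85.8
455 173 pan xy [69. -2.] 85.9
461 173 pan xy [69.  4.] 84.9
458 174 pan xy [70.  1.] 86.4
455 175 pan xy [71. -1.] 85.5
453 176 pan xy [72. -2.] 84.6
459 176 pan xy [71.  3.] 85.3
457 177 pan xy [72.  1.] 87.2
454 178 pan xy [74. -1.] 85.8
460 178 pan xy [73.  5.] 84.9
457 179 pan xy [75.  2.] 84.9
455 180 pan xy [76.  1.] 83.6
453 181 pan xy [77. -1.] 84.7
459 181 pan xy [76.
[... 2282 characters left out ...]
9.  4.] 92.1
462 207 pan xy [98.  9.] 94.6
468 207 pan xy [98. 15.] 92.4
474 207 pan xy [96. 19.] 96.3
459 208 pan xy [99.  6.] 94.5
465 208 pan xy [99. 12.] 94.3
471 208 pan xy [98. 17.] 94.4
456 209 pan xy [101.   3.] 94.8
462 209 pan xy [100.   9.] 94.1
468 209 pan xy [100.  16.] 92.6
474 209 pan xy [98. 19.] 96.9
460 210 pan xy [101.   8.] 94.2
466 210 pan xy [101.  14.] 93.0
472 210 pan xy [99. 17.] 96.8
460 211 pan xy [102.   8.] 94.5
466 211 pan xy [102.  14.] 93.1
472 211 pan xy [100.  17.] 97.1
464 212 pan xy [103.  12.] 93.3
470 212 pan xy [102.  18.] 94.0
476 212 pan xy [101.  21.] 97.3
475 213 pan xy [102.  20.] 97.6
475 214 pan xy [103.  21.] 96.8
477 215 pan xy [104.  24.] 95.8
```

View pics/c4.png

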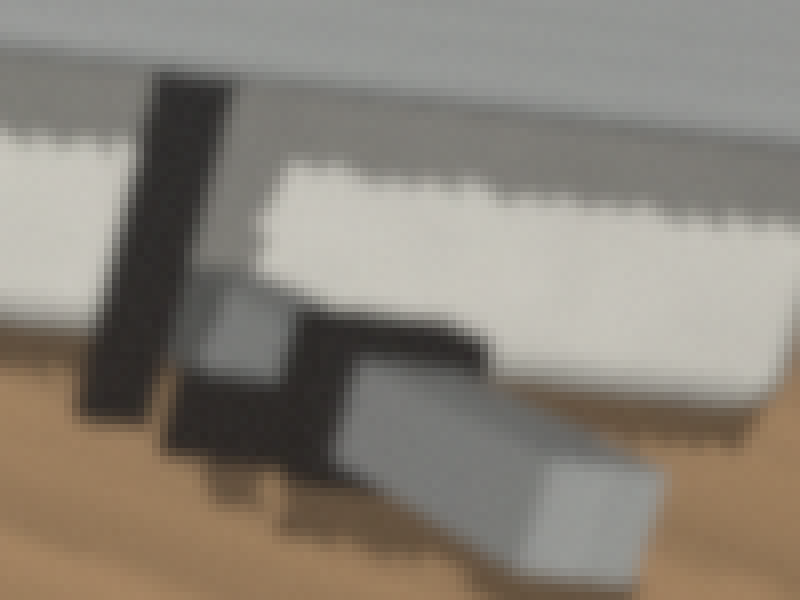

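One bar is enough: in the close-up the pointer blade (left, crop (130,250)) is at z≈85 and the mark blade (crop (260,410)) at z≈93, so it is about 8 mm past the mark. On to the drawer.

```bash
python3 -m handwheel '[{"delta_pos":[-1.24,-3.66,0.2],"yaw":0.09},{"delta_pos":[-1.24,-3.66,0.2],"yaw":0.09},{"delta_pos":[-1.24,-3.66,0.2],"yaw":0.09},{"delta_pos":[-1.24,-3.66,0.2],"yaw":0.09},{"delta_pos":[-1.24,-3.66,0.2],"yaw":0.09},{"delta_pos":[-1.24,-3.66,0],"yaw":0.09},{"delta_pos":[-1.24,-3.66,0],"yaw":0.09},{"delta_pos":[-1.24,-3.66,0],"yaw":0.09},{"delta_pos":[-1.24,-3.66,0],"yaw":0.09},{"delta_pos":[-1.24,-3.66,0],"yaw":0.09}]'; python3 -m handwheel '[{"delta_pos":[-1.24,-3.66,0],"yaw":0.09},{"delta_pos":[-1.24,-3.66,0],"yaw":0.09},{"delta_pos":[-1.24,-3.66,0],"yaw":0.09},{"delta_pos":[-1.24,-3.66,0],"yaw":0.09},{"delta_pos":[0,0,0],"yaw":0},{"delta_pos":[0,0,0],"yaw":0},{"delta_pos":[0,0,0],"yaw":0},{"delta_pos":[0,0,0],"yaw":0}]'
python3 - <<'E'
from h import *
s=status.read_state(); print(s["qpos"]); p=get_image("wrist"); save(p,"w3.png"); P=cloud(p,s); c=p["color"].astype(int)
np.savez("pics/w3.npz",P=P,c=p["color"])
for o in ["drawer_handle","drawer_pointer","rail_mark"]:
    for b in models.boxes_of(p,o)[:3]: print(o,b)
E
```

```text
clock: 9.23
eef_pos: [549.2, -174.5, 221.8]
tool_rot: [-3.141, -0.0, -1.871]
force: [0.3, 0.3, -0.7]
width: 85.3
gripper_force: 0.0
clock: 9.9
eef_pos: [509.6, -283.7, 216.8]
tool_rot: [3.124, 0.003, -1.579]
force: [0.9, 0.1, 0.7]
width: 85.4
gripper_force: 0.0
[ 1.04992651  0.7554509  -1.03234256  1.6920666   0.70631177  1.13532698
  2.94103676]
drawer_handle {'rect': [235.7, 23.7, 324.8, 228.7], 'score': 0.63}
drawer_pointer {'rect': [234.4, 23.2, 322.6, 227.0], 'score': 0.89}
rail_mark {'rect': [301.9, 0.0, 320.3, 31.7], 'score': 0.91}
```

View pics/w3.png

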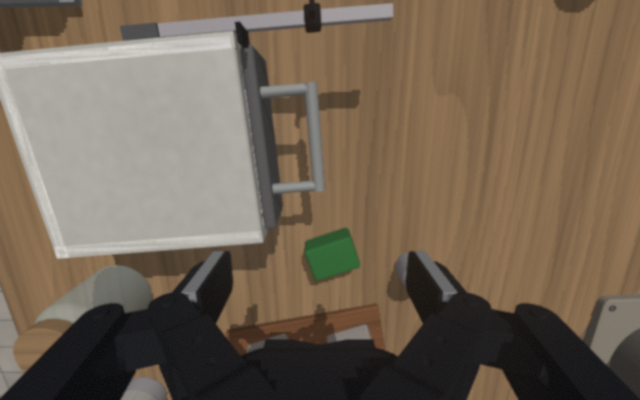

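Joint 7 is at its limit here, so the grasp must use the half-turned yaw (+π/2). Picture: handle bar (315,135), pointer (242,35), rail mark clip (312,15). Measuring.

```bash
python3 -m handwheel '[{"delta_pos":[0,0,0.1],"yaw":-0.12},{"delta_pos":[0,0,0.1],"yaw":-0.12},{"delta_pos":[0,0,0.1],"yaw":-0.12},{"delta_pos":[0,0,0],"yaw":-0.12},{"delta_pos":[0,0,0],"yaw":-0.12},{"delta_pos":[0,0,0],"yaw":-0.12},{"delta_pos":[0,0,0],"yaw":-0.12},{"delta_pos":[0,0,0],"yaw":-0.12},{"delta_pos":[0,0,0],"yaw":-0.12},{"delta_pos":[0,0,0],"yaw":-0.12}]'
python3 - <<'E'
from h import *
print(status.read_state()["qpos"])
d=np.load("pics/w3.npz"); P,c=d["P"],d["c"].astype(int)
U,V=np.meshgrid(np.arange(640),np.arange(400))
def sel(n,m):
    Q=P[m]; r=cv2.minAreaRect(Q[:,:2].astype(np.float32)); print(n,len(Q),np.round(r[0],1),np.round(r[1],1),round(r[2],1),"z",np.round(np.percentile(Q[:,2],[5,50,95]),1))
    return Q
Z=P[...,2]
sel("bar",(U>300)&(U<330)&(V>78)&(V<198)&(Z>65)&(Z<95))
sel("cab",(U<275)&(V>25)&(V<260)&(Z>95)&(Z<106)&(c.min(-1)>100))
sel("ptr",(U>225)&(U<255)&(V<50)&(Z>85)&(Z<118)&(c.max(-1)<70))
sel("mark",(U>298)&(U<326)&(V<35)&(Z>75)&(Z<118)&(c.max(-1)<70))
sel("rail",(U>255)&(U<395)&(V<30)&(Z>75)&(Z<90)&(c.min(-1)>100))
for n,m in [("ptr",(U>225)&(U<255)&(V<50)&(c.max(-1)<70)),("mark",(U>298)&(U<326)&(V<35)&(c.max(-1)<70))]:
    for v in range(0,50,3):
        us=np.argwhere(m[v])[:,0]
        if len(us): print(n,v,us.min(),us.max(),np.round(np.nanmedian(P[v,us],0)), np.round([np.nanmin(P[v,us,0]),np.nanmax(P[v,us,0])]))
E
```

```text
clock: 10.93
eef_pos: [509.8, -284.4, 219.9]
tool_rot: [3.125, 0.004, -2.785]
force: [0.5, 0.2, 0.1]
width: 85.4
gripper_force: 0.0
[ 0.91962954  0.64239228 -0.73377144  1.6983398   0.47840213  0.99855649
  1.94491332]
bar 1527 [ 512.2 -333.5] [99.8 22.7] 89.4 z [75.2 78.4 80.2]
cab 47951 [ 667.  -322.4] [202.1 181. ] 4.1 z [ 98.4  99.6 100.7]
ptr 237 [ 568.1 -415.4] [ 8.5 13.9] 12.9 z [ 86.1 104.1 108.3]
mark 416 [ 510.5 -432.9] [13.6 16.9] 2.8 z [ 80.   86.3 107.6]
rail 1675 [ 501.5 -433.8] [114.1  11. ] 4.0 z [81.  82.4 83.7]
ptr 24 236 240 [ 567. -421.  108.] [565. 568.]
ptr 27 236 243 [ 566. -420.  107.] [565. 568.]
ptr 30 236 246 [ 566. -418.  106.] [565. 569.]
ptr 33 236 247 [ 565. -416.  105.] [565. 569.]
ptr 36 237 247 [ 565. -414.  106.] [565. 568.]
ptr 39 237 248 [ 565. -412.  105.] [564. 568.]
ptr 42 238 248 [ 565. -410.  103.] [564. 569.]
ptr 45 241 248 [ 566. -410.   95.] [564. 568.]
ptr 48 241 245 [ 569. -409.   85.] [567. 571.]
mark 0 310 313 [ 511. -437.  108.] [510. 512.]
mark 3 310 314 [ 511. -435.  107.] [509. 512.]
mark 6 304 318 [ 512. -439.   87.] [506. 517.]
mark 9 304 319 [ 511. -437.   87.] [505. 518.]
mark 12 305 319 [ 511. -435.   87.] [505. 517.]
mark 15 305 319 [ 511. -433.   86.] [505. 517.]
mark 18 305 319 [ 511. -431.   86.] [505. 517.]
mark 21 305 319 [ 511. -429.   86.] [505. 517.]
mark 24 305 321 [ 510. -427.   86.] [503. 517.]
mark 27 305 320 [ 511. -425.   85.] [504. 519.]
mark 30 306 319 [ 511. -425.   76.] [505. 516.]
```

```bash
python3 -m handwheel '[{"delta_pos":[0,0,0],"yaw":-0.12},{"delta_pos":[0,0,0],"yaw":-0.12},{"delta_pos":[0,0,0],"yaw":-0.12},{"delta_pos":[0,0,0],"yaw":-0.12},{"delta_pos":[0,0,0],"yaw":-0.12},{"delta_pos":[0,0,0],"yaw":-0.12},{"delta_pos":[0,0,0],"yaw":-0.12},{"delta_pos":[0,0,0],"yaw":-0.12},{"delta_pos":[0,0,0],"yaw":-0.12},{"delta_pos":[0,0,0],"yaw":-0.12}]';python3 -m handwheel '[{"delta_pos":[0,-0.5,-0.4],"yaw":-0.11},{"delta_pos":[0,-0.9,-0.5],"yaw":-0.11},{"delta_pos":[0,-0.9,-0.5],"yaw":-0.11},{"delta_pos":[0,-0.9,-0.5],"yaw":-0.11},{"delta_pos":[0,-0.9,-0.5],"yaw":-0.11},{"delta_pos":[0,-0.9,-0.5],"yaw":-0.11},{"delta_pos":[0,0,0],"yaw":0},{"delta_pos":[0,0,0],"yaw":0},{"delta_pos":[0,0,0],"yaw":0}]'
python3 - <<'E'
from h import *
print(status.read_state()["qpos"])
d=np.load("pics/w3.npz"); P,c=d["P"],d["c"].astype(int)
U,V=np.meshgrid(np.arange(640),np.arange(400)); Z=P[...,2]
for v0 in range(90,190,12):
    m=(U>296)&(U<335)&(V>=v0)&(V<v0+12)&(Z>74)&(Z<84); Q=P[m]; 
    m2=(U>296)&(U<335)&(V>=v0)&(V<v0+12)&(Z>62)&(Z<84); Q2=P[m2]
    print(v0,len(Q),np.round(np.median(Q,0),1),np.round([Q2[:,0].min(),Q2[:,0].max()],1))
E
```

```text
clock: 11.77
eef_pos: [509.8, -284.3, 220.1]
tool_rot: [3.124, 0.006, 2.298]
force: [-0.5, 0.9, -0.0]
width: 85.7
gripper_force: 0.0
clock: 12.52
eef_pos: [509.9, -333.9, 190.9]
tool_rot: [3.123, 0.004, 1.646]
force: [-0.2, 0.4, -0.0]
width: 85.4
gripper_force: 0.0
[ 0.66833265  0.61227205 -0.20795752  1.69171691  0.15186695  0.83570918
  0.47285447]
90 201 [ 514.7 -372.8   78.4] [507.5 525.5]
102 156 [ 512.6 -361.4   78.8] [506.6 518.6]
114 154 [ 511.9 -350.9   78.4] [505.8 517.9]
126 152 [ 511.1 -340.1   78.4] [505.  517.1]
138 148 [ 510.3 -328.9   78.5] [504.1 516.4]
150 149 [ 509.9 -317.9   78.4] [503.3 515.6]
162 145 [ 509.1 -306.6   78.3] [502.4 514.9]
174 215 [ 511.2 -292.7   78. ] [502.3 527.9]
186 138 [ 515.3 -286.5   78.2] [501.4 528.2]
```

```bash
python3 -m handwheel '[{"delta_pos":[0.1,0,-1.5],"yaw":0},{"delta_pos":[0,0,-1.5],"yaw":0},{"delta_pos":[0,0,-1],"yaw":0},{"delta_pos":[0,0,0],"yaw":0},{"delta_pos":[0,0,0],"yaw":0},{"delta_pos":[0,0,0],"yaw":0}]' -0.15
```

```text
clock: 13.02
eef_pos: [510.8, -335.2, 151.1]
tool_rot: [3.123, 0.005, 1.643]
force: [0.1, 0.6, 0.4]
width: 36.2
gripper_force: 0.0
```

```bash
python3 -m handwheel '[{"delta_pos":[0,0,-2],"yaw":0},{"delta_pos":[0,0,-2],"yaw":0},{"delta_pos":[0,0,-2],"yaw":0},{"delta_pos":[0,0,-2],"yaw":0},{"delta_pos":[0,0,-1.5],"yaw":0},{"delta_pos":[0,0,0],"yaw":0},{"delta_pos":[0,0,0],"yaw":0}]' && python3 -m handwheel '[{"delta_pos":[0,0,0],"yaw":0},{"delta_pos":[0,0,0],"yaw":0},{"delta_pos":[0,0,0],"yaw":0},{"delta_pos":[0,0,0],"yaw":0},{"delta_pos":[0,0,0],"yaw":0}]' -1
```

```text
clock: 13.6
eef_pos: [510.4, -335.2, 55.6]
tool_rot: [3.124, 0.004, 1.642]
force: [-0.4, -0.7, -0.2]
width: 36.1
gripper_force: 0.0
clock: 14.02
eef_pos: [511.4, -335.9, 57.0]
tool_rot: [3.121, 0.006, 1.642]
force: [0.1, -0.5, 6.2]
width: 9.6
gripper_force: 58.5
```

```bash
python3 -m handwheel '[{"delta_pos":[-0.7,-0.05,0],"yaw":0},{"delta_pos":[-0.7,-0.05,0],"yaw":0},{"delta_pos":[-0.7,-0.05,0],"yaw":0},{"delta_pos":[-0.7,-0.05,0],"yaw":0},{"delta_pos":[-0.7,-0.05,0],"yaw":0},{"delta_pos":[-0.7,-0.05,0],"yaw":0},{"delta_pos":[-0.7,-0.05,0],"yaw":0},{"delta_pos":[-0.7,-0.05,0],"yaw":0},{"delta_pos":[0,0,0],"yaw":0},{"delta_pos":[0,0,0],"yaw":0}]'
python3 - <<'E'
from h import *
p=get_image("scene"); P=cloud(p); c=p["color"]
t=get_image("top")
f=lambda i,a,b,w,h:cv2.resize(i["color"][b:b+h,a:a+w,::-1],(400,300),interpolation=cv2.INTER_NEAREST)
cv2.imwrite("pics/c5.png",np.vstack([np.hstack([f(p,210,270,100,75),f(p,330,100,100,75)]),np.hstack([f(t,370,155,80,60),f(t,185,150,100,75)])]))
ci=c.astype(int);Z=P[...,2]
m=(ci.max(-1)<60)&(P[...,1]<-395)&(P[...,1]>-450)&(P[...,0]>480)&(P[...,0]<600)&(Z>82)&(Z<115)
for v,u in np.argwhere(m): print(u,v,np.round(P[v,u]))
E
```

```text
clock: 14.85
eef_pos: [457.2, -339.7, 57.0]
tool_rot: [3.117, 0.007, 1.643]
force: [5.2, 0.3, 4.6]
width: 9.8
gripper_force: 59.2
243 293 [ 519. -397.   83.]
236 294 [ 516. -416.  110.]
242 294 [ 520. -402.   87.]
236 295 [ 517. -418.  109.]
241 295 [ 518. -405.   85.]
235 296 [ 516. -421.  107.]
236 296 [ 517. -419.  103.]
237 296 [ 517. -416.  100.]
238 296 [ 515. -412.   88.]
240 296 [ 518. -409.   86.]
234 297 [ 516. -425.  109.]
235 297 [ 518. -423.  108.]
236 297 [ 518. -420.  102.]
237 297 [ 515. -416.   91.]
238 297 [ 514. -413.   83.]
239 297 [ 518. -413.   87.]
241 297 [ 521. -409.   82.]
234 298 [ 518. -427.  109.]
235 298 [ 516. -424.   99.]
236 298 [ 517. -421.   96.]
237 298 [ 517. -419.   91.]
238 298 [ 517. -416.   86.]
240 298 [ 521. -413.   84.]
235 299 [ 517. -425.   97.]
236 299 [ 518. -423.   95.]
237 299 [ 516. -420.   85.]
239 299 [ 520. -417.   84.]
231 300 [ 514. -435.  107.]
232 300 [ 515. -433.  104.]
233 300 [ 508. -427.   84.]
234 300 [ 516. -429.   96.]
235 300 [ 517. -426.   93.]
236 300 [ 519. -425.   92.]
230 301 [ 512. -438.  105.]
231 301 [ 516. -43
[... 261 characters left out ...]

235 302 [ 518. -430.   88.]
236 302 [ 520. -428.   87.]
230 303 [ 516. -443.  105.]
231 303 [ 515. -440.   97.]
232 303 [ 516. -437.   94.]
233 303 [ 515. -434.   86.]
234 303 [ 516. -433.   85.]
235 303 [ 519. -431.   86.]
230 304 [ 514. -443.   98.]
231 304 [ 515. -441.   95.]
232 304 [ 515. -438.   89.]
233 304 [ 516. -436.   85.]
234 304 [ 518. -435.   85.]
235 304 [ 521. -434.   86.]
230 305 [ 511. -443.   86.]
231 305 [ 516. -443.   91.]
232 305 [ 516. -441.   88.]
233 305 [ 518. -439.   86.]
234 305 [ 520. -437.   86.]
231 306 [ 516. -444.   88.]
232 306 [ 518. -442.   87.]
233 306 [ 520. -441.   86.]
232 307 [ 519. -445.   87.]
233 307 [ 521. -443.   85.]
233 308 [ 522. -445.   83.]
```

View pics/c5.png

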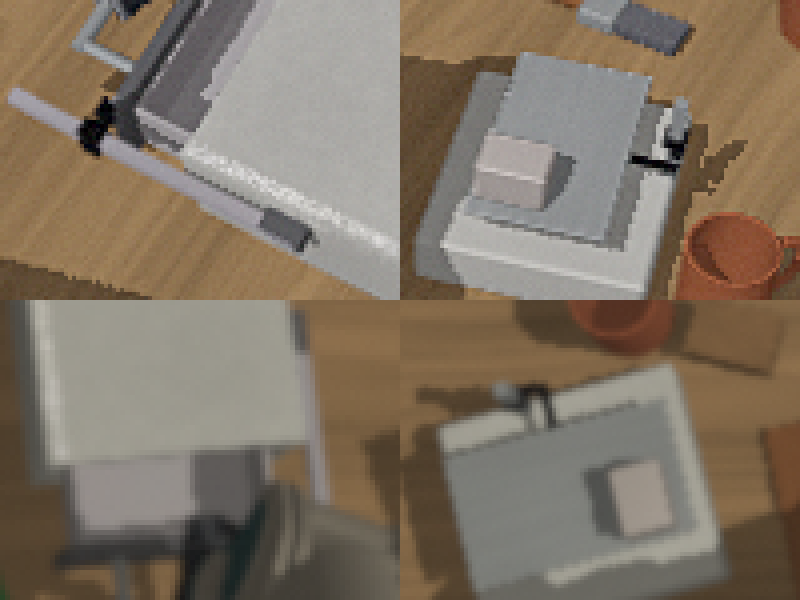

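Pan holds one bar with its pointer below the clip; drawer pointer is about 2.5 mm short of the mark. Nudge further.

```bash
python3 -m handwheel '[{"delta_pos":[-0.25,-0.02,0],"yaw":0},{"delta_pos":[0,0,0],"yaw":0},{"delta_pos":[0,0,0],"yaw":0},{"delta_pos":[0,0,0],"yaw":0},{"delta_pos":[0,0,0],"yaw":0},{"delta_pos":[0,0,0],"yaw":0},{"delta_pos":[0,0,0],"yaw":0},{"delta_pos":[0,0,0],"yaw":0}]'
python3 - <<'E'
from h import *
s=status.read_state()
e=np.array([.9976,.0698])
for n in ["scene","wrist","scene","scene"]:
    s=status.read_state();p=get_image(n); P=cloud(p,s); c=p["color"].astype(int); Z=P[...,2]; q=P[...,:2]@e; t=P[...,:2]@[-.0698,.9976]
    b=(c.max(-1)<60)&(q>450)&(q<520)&(Z>93)&(Z<114)
    for nm,lo,hi in [("ptr",-466,-446),("mark",-485,-469)]:
        m=b&(t>lo)&(t<hi); print(n,nm,m.sum(),np.round([q[m].mean(),np.median(q[m]),q[m].std()],1) if m.any() else "", np.round(P[m].mean(0)) if m.any() else "")
E
```

```text
clock: 15.62
eef_pos: [455.3, -339.8, 57.0]
tool_rot: [3.117, 0.007, 1.643]
force: [5.4, 0.7, 6.0]
width: 9.7
gripper_force: 59.3
scene ptr 19 [484.6 484.5   1. ] [ 515. -423.  103.]
scene mark 9 [483.3 482.9   0.8] [ 515. -439.  103.]
wrist ptr 0  
wrist mark 0  
scene ptr 21 [484.  484.1   1.1] [ 515. -423.  101.]
scene mark 11 [483.2 483.8   1.2] [ 515. -439.  101.]
scene ptr 18 [483.9 484.3   1.1] [ 515. -423.  101.]
scene mark 12 [483.2 483.6   1.3] [ 515. -439.  102.]
```

```bash
python3 -c "
from cell import ctrl; print(ctrl.finish_job())"
```

```text
the job is handed in; nothing more can be done
None
```

I handed the job in with one soap bar on the pan, which was enough to bring its pointer about 8 mm below the mark; the drawer was out to within about 1 mm of the rail mark, with the gripper still holding the handle.

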